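# Point-and-check power-up of the camp beacon

### The job

Do the point-and-check that powers up the camp beacon: point straight down at the blue-capped fuse holder with the fingertips about 3 cm above the centre of its top and stay there for two seconds, then push the steel toggle on the junction box all the way over to its green-dot side, away from the robot, and last point in the same way at the orange beacon shell for two seconds. Do not touch, lift or shift any of the loose things on the tray or beside it, and do not point at the plain white fuse holder.

Things in the scene. Friction and masses are not known exactly. Their poses are not given: they have to be found in the camera images.
- tray: Fixed grey steel tray, 250 (x) x 430 (y) mm, rim 18 mm high, inner floor 5 mm above its underside. Origin: centre of its underside, on the table. Its x axis points roughly away from the robot (yaw within 0.25 rad). Four loose things stand on it in any order, about 58 mm before or behind and 150 mm left or right of its centre.
- junction_box: Grey box fixed at the tray's centre, 150 (x) x 110 (y) mm, top 56 mm above the table. Origin and axes as the tray's. On its top a red dot on the near side (-x) and a green dot on the far side (+x) of the toggle.
- toggle_pivot (a point): Hinge point of the toggle, 64 mm above the table over the tray's centre, just above the junction box's top; fixed, axes as the tray's.
- toggle_tip (a point): Centre of the free end of the chunky steel toggle, a round bat 62 mm long from the pivot, 14 mm thick at its foot and 22 mm near its end. It starts leaning towards the robot (the red dot).
- toggle (a joint): Angle of the toggle, rad: 0 = fully over to the red dot (leaning 0.5 rad to the tray's -x), 0.5 = upright, 1.0 = fully over to the green dot (leaning 0.5 rad to the tray's +x), the stop. Starts at 0 to 0.15. It stays where it is left; moving it takes about 2 to 4 N at mid-length.
- fuse_blue: Loose ceramic fuse holder, white with a dark blue cap, 62 mm tall, foot 52 mm across with two copper tabs, cap 40 mm across. Origin: centre of its underside; z up.
- fuse_plain: Loose ceramic fuse holder of the same shape and size, all white including the cap. Origin: centre of its underside. Not to be pointed at.
- beacon: Loose orange beacon shell, a domed cylinder 110 mm tall, 72 mm across on a black foot 80 mm across. Origin: centre of its underside; z up.
- prism: Loose bronze prism mount: disc foot 72 mm across, yoke and round glass-faced prism, 92 mm tall. Origin: centre of its underside. Bystander.
- mug: Loose blue mug, 80 mm tall, 76 mm across, on the table left of the tray. Origin: centre of its underside. Bystander.
- radio: Loose yellow hand radio lying flat, 110 x 58 x 34 mm with a 100 mm aerial, right of the tray. Origin: centre of its underside. Bystander.
- jar: Loose jar with a red lid, 90 mm tall, 72 mm across, on the far left. Origin: centre of its underside. Bystander.
- driver: Loose screwdriver with a green handle lying on the far right. Origin: underside of its middle. Bystander.

How it is judged:
By the outcome, as a careful person would: the job done as asked, in the order asked, and still so for the second after the job is handed in, with the robot touching nothing.
It also fails if it takes over 58 s, if anything falls off the work surface, if the arm or the gripper's body presses on something with over 40 N, if the wrist force passes 120 N, or if a joint passes its speed limit or range.

### The arm

A 6-joint arm with a two-finger parallel gripper is mounted at the origin on the work surface. World frame = base frame: x ahead of the robot, y to its left, z up, the work surface at z = 0. Lengths are in m, angles in rad, forces in N, time in s.
With the tool pointing down it reaches from about 0.3 to 0.825 m from the base axis. Payload 5.4 kg.
Tool frame: the origin (TCP) lies between the finger pads, 19 mm behind the fingertips; this is the grasp point; z points along the fingers, y is the line along which they close (so a half turn about z gives the same grasp; the last joint's range is limited). The gripper opens to 92 mm and grips with 3 to 60 N. Pads are 20 mm wide; open, the fingers measure 128 mm over their backs; the gripper's body (75 mm by 189 mm) begins 69 mm behind the grasp point.
Start: joints at [1.136, 0.158, 1.597, -0, 1.386, -0.21], TCP at [0.128, 0.561, 0.233] pointing down, gripper open.
Joint ranges: [-2.91, 2.91], [-0.94, 2.29], [0.18, 2.7], [-1.29, 4.43], [0.17, 2.64], [-3, 3]. Speed limits (rad/s): [2.57, 2.57, 3.14, 3.14, 3.14, 3.14].

### API

Orientations are given as [roll, pitch, yaw] about the fixed x, y, z axes, in that order (R = Rz(yaw) Ry(pitch) Rx(roll)).
In Python, from cell import bot, imaging, ticket gives the robot as it stands. The module is installed in compiled form; this text tells all that it offers.
- The arm moves only by the tool play_rows, never from a script. Its argument "motion" is a list of rows, each a list of 3 entries, a list of its own where there are three numbers: the opening, from 0 (shut) to 1 (fully open), then the shift along the tool's x, y, z in m, then the turn about the tool's z in rad. A call has 1 to 8 rows; each row shifts and turns the commanded pose from where the row before left it, along the tool's axes as they then stand; what a row does not reach is not made up. A row lasts 1/12 s, in which the tool goes at most 41.7 mm and 7.16 degrees, less where a joint would pass 70% of its speed; a pose out of reach is approached as far as the arm can. A call with a gripper value outside its range is refused whole. The fingers move at their own pace and stop on an object; "grip_force" is the grip in N (left out, the last holds). Time passes only in rows, so rows that do not move let the fingers close. It gives the time, the measured TCP pose, the force, the opening and the grip force at its end, in the units of the state.
- bot.sense(): the state, without advancing time (a new reading comes with each control period).
- imaging.grab_frame(name): name is "scene" or "top" or "wrist"; returns a dict with "img" (420x560x3 uint8, red, green, blue), "camera_matrix" (3x3 intrinsics, pixels), "rvec" (rotation vector, rad) and "tvec" (3), from world to camera coordinates, as OpenCV has them; the wrist camera has in their place "tool_from_camera" (4x4, takes a point from camera to tool coordinates, whose origin is the TCP and whose axes are the flange's). Camera axes: x right, y down, z forward; pixel columns grow to the right and rows downward; lengths in m; the calibration is good to about 2 mm. The wrist camera is an equidistant fisheye: a pixel r from the principal point sees the ray r / f radians off the axis. A picture is of the moment at which its call begins: read the wrist's pose just before it. There is no depth.
- ticket.sign_off(): hands the job in; it is judged then, once.
The state is a dict: "time_s": time; "joint_positions": joint angles; "joint_velocities": joint speeds; "tau": joint torques, N m; "tool_pos": TCP position; "orientation": TCP orientation; "contact_force": force on the tool from outside, world axes, zero at the start; "ft_torque": the same for the moment, N m; "gripper_width": finger opening in m; "gripper_force": force on a finger pad.
Only numpy, scipy, OpenCV 4.12 (cv2) and the standard library are available. Lean on these libraries where they do the work, as an engineer would, in place of code of your own. Each camera call takes 0.05 s, during which the arm holds its last target. There are 200 camera calls.

## Working session

There is one attempt and no reset: what is moved stays moved. The work goes in short steps, Python scripts to look and compute and a tool call to move; the robot and the scene stay as the last step left them, time stands still between calls to the robot, and variables do not carry over. Pictures are saved under pics/ and viewed, at most 10 in all, crops included, and the job is handed in when it is done.

Besides the shell and the picture viewer there is one more tool, called after "Emit:" as name(argument=value, ...), one argument or row to a line, values as JSON. play_rows: Moves the arm, as the interface text tells. Its arguments: {"type":"object","properties":{"motion":{"type":"array","items":{"type":"array"}},"grip_force":{"type":"number"}},"required":["motion"]}

```bash
mkdir -p pics; python3 - <<'E'
from cell import bot, imaging
import cv2,pickle
print(bot.sense())
for n in("scene","top"):
    f=imaging.grab_frame(n); pickle.dump(f,open(f"pics/{n}.pkl","wb"))
    cv2.imwrite(f"pics/{n}.png",cv2.resize(f["img"][:,:,::-1],(784,588),interpolation=cv2.INTER_CUBIC))
    print(n,f["camera_matrix"],f["rvec"].ravel(),f["tvec"].ravel())
E
```

```text
{'time_s': 0.0, 'joint_positions': array([ 1.13590783e+00,  1.59050829e-01,  1.59821439e+00, -1.01655548e-05,
        1.38620832e+00, -2.10111197e-01]), 'joint_velocities': array([-7.02605617e-04,  3.75269850e-04, -1.36011044e-03,  5.18964263e-04,
        9.62971678e-05,  4.36552207e-04]), 'tau': array([ 1.54014720e-03, -3.85554063e+01, -3.22113991e+01,  7.03186844e-02,
        3.75590986e-02, -1.34417419e-04]), 'tool_pos': array([0.1279367 , 0.5599804 , 0.23232684]), 'orientation': array([-3.13975106e+00, -3.82522579e-04,  2.91681688e+00]), 'contact_force': array([ 0.38865026, -0.04709053,  0.50669388]), 'ft_torque': array([-0.00503357, -0.00322988, -0.04013018]), 'gripper_force': 0.0, 'gripper_width': 0.09194651501617654}
scene [[521.77964818   0.         283.33349418]
 [  0.         521.77964818 202.76039547]
 [  0.           0.           1.        ]] [ 2.14922794  1.51907493 -0.47239003] [-0.15868586 -0.37727183  1.89290473]
top [[459.72382704   0.         283.81600827]
 [  0.         459.72382704 208.47388383]
 [  0.           0.           1.        ]] [ 2.16511991 -2.16233411  0.08838593] [-0.00624348  0.53128063  1.49977105]
```

View pics/scene.png

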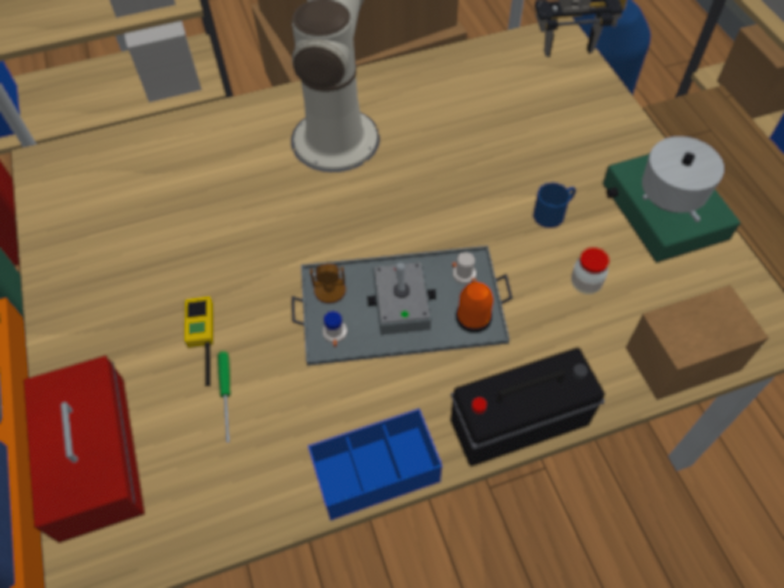

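View pics/top.png

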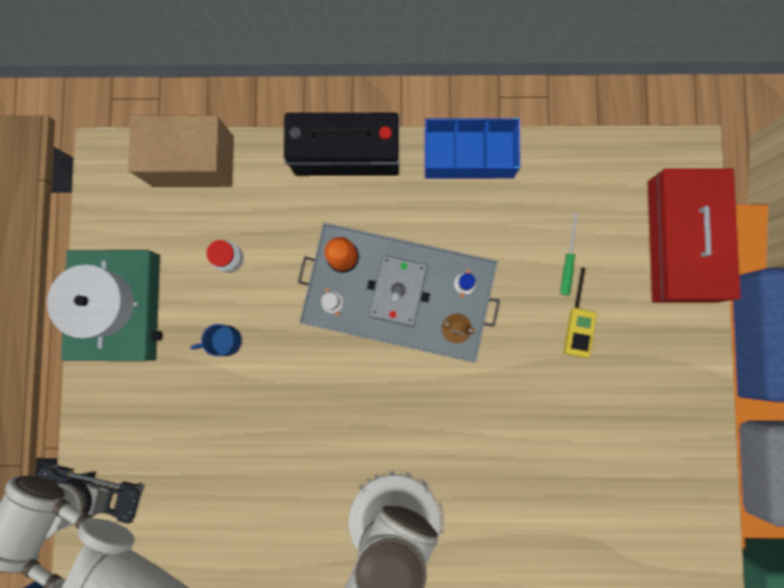

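The scene view shows the blue cap at (333,320), the beacon at (478,300) and the toggle tip at (400,268). In the top view they are at (467,282), (341,252) and (397,293), all at 1.4x scale. I'll enlarge both for sharper readings.

```bash
python3 - <<'E'
import cv2,pickle
t=pickle.load(open("pics/top.pkl","rb"))["img"]; s=pickle.load(open("pics/scene.pkl","rb"))["img"]
cv2.imwrite("pics/tc.png",cv2.resize(t[155:265,210:360,::-1],None,fx=5,fy=5,interpolation=cv2.INTER_CUBIC))
cv2.imwrite("pics/sc.png",cv2.resize(s[170:265,205:370,::-1],None,fx=4.8,fy=4.8,interpolation=cv2.INTER_CUBIC))
E
```

```text
(no output)
```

View pics/tc.png

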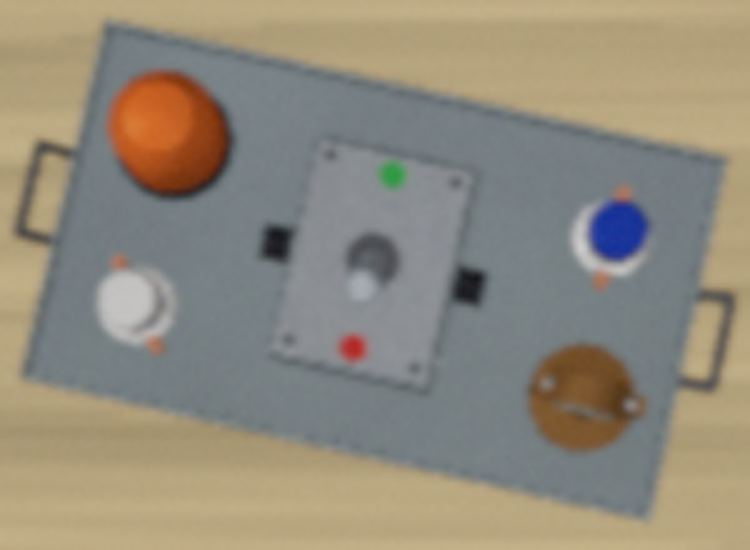

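View pics/sc.png

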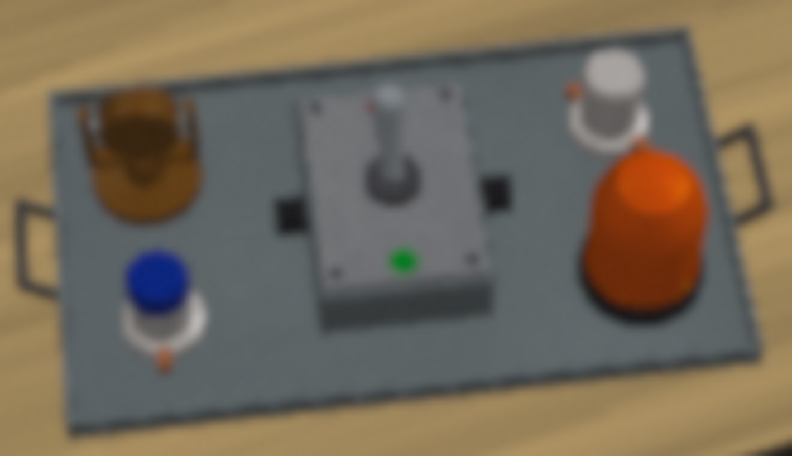

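Top crop (5x): blue cap (618,231), toggle tip (363,285), beacon dome (158,117) with its foot near (172,138), and tray corners (107,22), (725,158), (648,517), (24,377).
Scene crop (4.8x): cap top (158,275), toggle tip (389,97), beacon dome top (655,182), green dot (404,262).

```bash
cat >h.py <<'E'
import cv2,pickle,numpy as np
F={n:pickle.load(open(f"pics/{n}.pkl","rb")) for n in("top","scene")}
def px(n,p): return np.array(p)/5+[210,155]-.4 if n=="top" else np.array(p)/4.8+[205,170]-.4
def RT(n): f=F[n]; return cv2.Rodrigues(np.array(f["rvec"]).ravel())[0],np.array(f["tvec"]).reshape(3,1)
def onz(n,p,z):
    R,t=RT(n);c=(-R.T@t).ravel();d=R.T@np.linalg.inv(F[n]["camera_matrix"])@[*px(n,p),1];return c+d*(z-c[2])/d[2]
def tri(a,b):
    P=[F[n]["camera_matrix"]@np.hstack(RT(n)) for n in("top","scene")]
    X=cv2.triangulatePoints(*P,px("top",a).reshape(2,1),px("scene",b).reshape(2,1)).ravel();return X[:3]/X[3]
E
python3 - <<'E'
from h import *
np.set_printoptions(precision=4,suppress=True)
for n,a,b,z in[("blue",(618,231),(158,275),.067),("tip",(363,285),(389,97),.118),("beacon",(158,117),(655,182),.115),("green",(392,175),(404,262),.056)]:
    print(n,tri(a,b),onz("top",a,z),onz("scene",b,z))
print("beacon foot",onz("top",(172,138),.01),onz("scene",(643,268),.01))
c=np.array([onz("top",p,.018) for p in[(107,22),(725,158),(648,517),(24,377)]]);m=c.mean(0)
d=c[0]+c[1]-c[2]-c[3];yaw=np.arctan2(d[1],d[0]);print("tray",m,yaw,[np.linalg.norm(c[i]-c[i-1]) for i in range(4)])
R=np.array([[np.cos(yaw),-np.sin(yaw)],[np.sin(yaw),np.cos(yaw)]])
for s in[(.058,.15),(.058,-.15),(-.058,.15),(-.058,-.15)]:print(s,m[:2]+R@s)
E
```

```text
blue [ 0.5531 -0.1663  0.0598] [ 0.5522 -0.1656  0.067 ] [ 0.5574 -0.1669  0.067 ]
tip [ 0.5127 -0.0022  0.115 ] [ 0.5125 -0.002   0.118 ] [ 0.5146 -0.0031  0.118 ]
beacon [0.6202 0.1284 0.1076] [0.6189 0.1274 0.115 ] [0.6244 0.1261 0.115 ]
green [ 0.5906 -0.0202  0.0522] [ 0.5903 -0.0196  0.056 ] [ 0.5927 -0.0215  0.056 ]
beacon foot [0.6219 0.1294 0.01  ] [0.6215 0.1281 0.01  ]
tray [ 0.5338 -0.0079  0.018 ] -0.21765972767300157 [np.float64(0.24554491326604067), np.float64(0.42557845459544563), np.float64(0.24478571191201032), np.float64(0.423844604536628)]
(0.058, 0.15) [0.6228 0.1261]
(0.058, -0.15) [ 0.558  -0.1668]
(-0.058, 0.15) [0.5095 0.1511]
(-0.058, -0.15) [ 0.4447 -0.1418]
```

Heights agree with the text: blue 0.060 against 0.067, tip 0.115 and beacon 0.108. The tray's slots also match. I'm setting out with the fingers shut: -tool x is tray +x, and tool y is tray +y.

Emit:
play_rows(
  motion=[
    [0, [-0.024, -0.0255, 0], 0],
    [0, [-0.024, -0.0255, 0], 0],
    [0, [-0.024, -0.0255, 0], 0],
    [0, [-0.024, -0.0255, 0], 0],
    [0, [-0.024, -0.0255, 0], 0],
    [0, [-0.024, -0.0255, 0], 0],
    [0, [-0.024, -0.0255, 0], 0],
    [0, [-0.024, -0.0255, 0], 0],
  ],
  grip_force=10,
)

```text
time_s: 0.77
tool_pos: [0.27, 0.3172, 0.2329]
orientation: [-3.141, -0.0, 2.917]
contact_force: [0.5, -0.3, 0.7]
gripper_width: 0.0409
gripper_force: 0.0
```

Emit:
play_rows(
  motion=[
    [0, [-0.024, -0.0255, 0], 0],
    [0, [-0.024, -0.0255, 0], 0],
    [0, [-0.024, -0.0255, 0], 0],
    [0, [-0.024, -0.0255, 0], 0],
    [0, [-0.024, -0.0255, 0], 0],
    [0, [-0.024, -0.0255, 0], 0],
    [0, [-0.024, -0.0255, 0], 0],
    [0, [-0.024, -0.0255, 0], 0],
  ],
)

```text
time_s: 1.43
tool_pos: [0.4119, 0.0755, 0.2331]
orientation: [3.141, -0.0, 2.916]
contact_force: [0.8, 0.0, -0.2]
gripper_width: 0.0001
gripper_force: 0.0
```

Emit:
play_rows(
  motion=[
    [0, [-0.024, -0.0255, 0], 0],
    [0, [-0.024, -0.0255, 0], 0],
    [0, [-0.024, -0.0255, 0], 0],
    [0, [-0.024, -0.0255, 0], 0],
    [0, [-0.024, -0.0255, 0], 0],
    [0, [-0.024, -0.0255, 0], 0],
    [0, [-0.024, -0.0255, 0], 0],
    [0, [-0.024, -0.0255, 0], 0],
  ],
)

```text
time_s: 2.1
tool_pos: [0.5536, -0.166, 0.2326]
orientation: [3.141, -0.001, 2.916]
contact_force: [0.2, 0.1, -0.3]
gripper_width: 0.0009
gripper_force: 0.0
```

Emit:
play_rows(
  motion=[
    [0, [0, 0, 0.02], 0],
    [0, [0, 0, 0.02], 0],
    [0, [0, 0, 0.02], 0],
    [0, [0, 0, 0], 0],
    [0, [0, 0, 0], 0],
  ],
)

```text
time_s: 2.52
tool_pos: [0.5523, -0.164, 0.172]
orientation: [3.141, -0.003, 2.917]
contact_force: [0.7, 0.5, 0.6]
gripper_width: 0.0008
gripper_force: 0.0
```

```bash
python3 - <<'E'
from cell import bot, imaging
import cv2,numpy as np
s=bot.sense(); print(s["time_s"],s["tool_pos"],s["orientation"])
f=imaging.grab_frame("wrist"); print(f["camera_matrix"],f["tool_from_camera"])
cv2.imwrite("pics/w1.png",cv2.resize(f["img"][:,:,::-1],(784,588)))
np.savez("pics/w1.npz",K=f["camera_matrix"],T=f["tool_from_camera"])
E
```

```text
2.5167 [ 0.5522885  -0.16396142  0.17203979] [ 3.14067053 -0.00332508  2.91674633]
[[325.1922621    0.         276.09387973]
 [  0.         325.1922621  205.27790972]
 [  0.           0.           1.        ]] [[-3.81150669e-04 -9.69216514e-01 -2.46209673e-01  7.01494261e-02]
 [ 9.99999628e-01 -1.79028001e-04 -8.43320369e-04 -1.86528874e-05]
 [ 7.73281603e-04 -2.46209903e-01  9.69216222e-01 -1.50092047e-01]
 [ 0.00000000e+00  0.00000000e+00  0.00000000e+00  1.00000000e+00]]
```

View pics/w1.png

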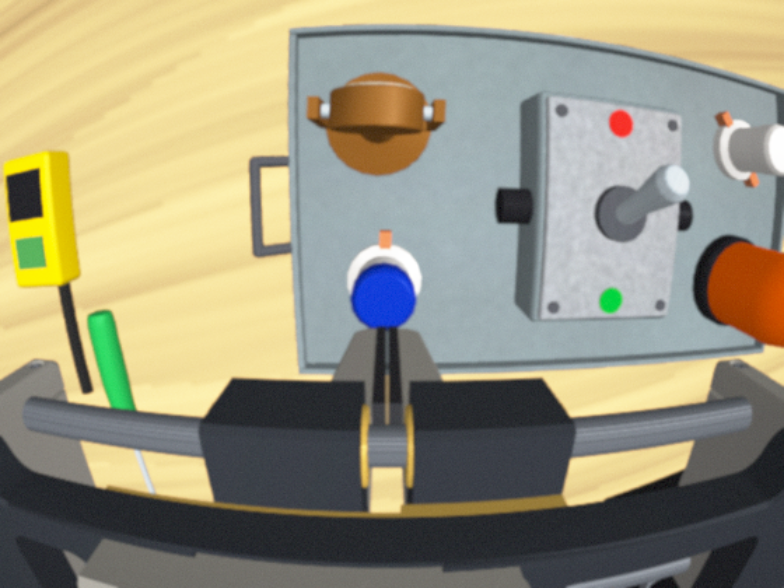

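The wrist view shows the cap centre at (384,296), the toggle tip at (672,184), and nothing near the fingers.

```bash
cat >>h.py <<'E'
from scipy.spatial.transform import Rotation as Ro
def wr(p,pos,rpy,z):
    d=np.load("pics/w1.npz");K,T=d["K"],d["T"];u=(np.array(p)-K[:2,2]);r=np.hypot(*u);th=r/K[0,0]
    v=np.array([*(u/r*np.sin(th)),np.cos(th)]);R=Ro.from_euler("xyz",rpy).as_matrix()
    c=pos+R@T[:3,3];v=R@T[:3,:3]@v;return c+v*(z-c[2])/v[2]
E
python3 - <<'E'
from h import *
pos=np.array([.5526,-.1645,.172]);rpy=[3.1407,-.0033,2.9167]
for p,z in[((384,296),.067),((672,184),.118)]:print(wr(np.array(p)/1.4,pos,rpy,z))
from cell import bot;print(bot.sense()["tool_pos"])
E
```

```text
[ 0.55171858 -0.16595975  0.067     ]
[ 0.51403305 -0.00592812  0.118     ]
[ 0.55329433 -0.16442045  0.17370843]
```

The wrist measurement agrees within 2 mm, so I'm going down 57 mm and holding.

Emit:
play_rows(
  motion=[
    [0, [0, 0, 0.02], 0],
    [0, [0, 0, 0.02], 0],
    [0, [0, -0.001, 0.017], 0],
    [0, [0, 0, 0], 0],
    [0, [0, 0, 0], 0],
    [0, [0, 0, 0], 0],
    [0, [0, 0, 0], 0],
    [0, [0, 0, 0], 0],
  ],
)

```text
time_s: 3.23
tool_pos: [0.5541, -0.1659, 0.1181]
orientation: [-3.141, 0.003, 2.917]
contact_force: [-0.8, 0.7, -0.1]
gripper_width: 0.0007
gripper_force: 0.0
```

Emit:
play_rows(
  motion=[
    [0, [0, 0, 0], 0],
    [0, [0, 0, 0], 0],
    [0, [0, 0, 0], 0],
    [0, [0, 0, 0], 0],
    [0, [0, 0, 0], 0],
    [0, [0, 0, 0], 0],
    [0, [0, 0, 0], 0],
    [0, [0, 0, 0], 0],
  ],
)

```text
time_s: 3.9
tool_pos: [0.553, -0.1655, 0.1163]
orientation: [3.142, -0.0, 2.917]
contact_force: [-0.3, 1.1, 0.4]
gripper_width: 0.0004
gripper_force: 0.0
```

Emit:
play_rows(
  motion=[
    [0, [0, 0, 0], 0],
    [0, [0, 0, 0], 0],
    [0, [0, 0, 0], 0],
    [0, [0, 0, 0], 0],
    [0, [0, 0, 0], 0],
    [0, [0, 0, 0], 0],
    [0, [0, 0, 0], 0],
    [0, [0, 0, 0], 0],
  ],
)

```text
time_s: 4.57
tool_pos: [0.553, -0.1654, 0.1163]
orientation: [-3.142, -0.0, 2.917]
contact_force: [-0.5, 0.1, -0.1]
gripper_width: 0.0003
gripper_force: 0.0
```

Emit:
play_rows(
  motion=[
    [0, [0, 0, 0], 0],
    [0, [0, 0, 0], 0],
    [0, [0, 0, 0], 0],
    [0, [0, 0, 0], 0],
    [0, [0, 0, 0], 0],
    [0, [0, 0, 0], 0],
    [0, [0, 0, 0], 0],
    [0, [0, 0, 0], 0],
  ],
)

```text
time_s: 5.23
tool_pos: [0.5531, -0.1655, 0.1163]
orientation: [-3.142, 0.0, 2.917]
contact_force: [0.2, -0.3, -0.5]
gripper_width: 0.0004
gripper_force: 0.0
```

Emit:
play_rows(
  motion=[
    [0, [0, 0, 0], 0],
    [0, [0, 0, 0], 0],
    [0, [0, 0, 0], 0],
    [0, [0, 0, 0], 0],
    [0, [0, 0, 0], 0],
    [0, [0, 0, -0.02], 0],
    [0, [0, 0, -0.03], 0],
    [0, [0, 0, -0.03], 0],
  ],
)

```text
time_s: 5.9
tool_pos: [0.5522, -0.165, 0.1961]
orientation: [3.141, -0.003, 2.917]
contact_force: [0.7, -0.1, -0.2]
gripper_width: 0.0004
gripper_force: 0.0
```

Emit:
play_rows(
  motion=[
    [0, [0.023, 0.025, 0], 0],
    [0, [0.023, 0.025, 0], 0],
    [0, [0.023, 0.025, 0], 0],
    [0, [0.023, 0.025, 0], 0],
    [0, [0.023, 0.025, 0], 0],
    [0, [0.024, 0.024, 0], 0],
    [0, [0, 0, 0], 0],
    [0, [0, 0, 0], 0],
  ],
)

```text
time_s: 6.57
tool_pos: [0.4503, 0.0117, 0.1964]
orientation: [-3.141, 0.001, 2.919]
contact_force: [0.1, -0.8, -0.1]
gripper_width: 0.0004
gripper_force: 0.0
```

Emit:
play_rows(
  motion=[
    [0, [0, 0, 0.02], 0],
    [0, [0, 0, 0.02], 0],
    [0, [0, 0, 0.02], 0],
    [0, [0, 0, 0.022], 0],
    [0, [0, 0, 0], 0],
    [0, [0, 0, 0], 0],
  ],
)

```text
time_s: 7.07
tool_pos: [0.4505, 0.0101, 0.1137]
orientation: [-3.141, -0.002, 2.916]
contact_force: [-0.4, 0.2, -0.1]
gripper_width: 0.0008
gripper_force: 0.0
```

Emit:
play_rows(
  motion=[
    [0, [-0.008, 0, 0], 0],
    [0, [-0.008, 0, 0], 0],
    [0, [-0.008, 0, 0], 0],
    [0, [-0.008, 0, 0], 0],
    [0, [-0.006, 0, 0], 0],
    [0, [-0.006, 0, 0], 0],
    [0, [-0.006, 0, 0], 0],
  ],
)

```text
time_s: 7.65
tool_pos: [0.4994, -0.0003, 0.1143]
orientation: [-3.142, -0.002, 2.917]
contact_force: [-4.3, 0.7, 3.4]
gripper_width: 0.0002
gripper_force: 2.4
```

Emit:
play_rows(
  motion=[
    [0, [-0.004, 0, 0], 0],
    [0, [-0.004, 0, 0], 0],
    [0, [-0.004, 0, 0], 0],
    [0, [-0.004, 0, 0], 0],
    [0, [-0.003, 0, 0], 0],
    [0, [0, 0, 0], 0],
    [0, [0, 0, 0], 0],
  ],
)

```text
time_s: 8.23
tool_pos: [0.5185, -0.0047, 0.1143]
orientation: [3.142, 0.001, 2.917]
contact_force: [0.5, -0.3, -0.1]
gripper_width: 0.0006
gripper_force: 0.0
```

```bash
python3 - <<'E'
from cell import bot, imaging
import cv2
s=bot.sense(); print(s["tool_pos"],s["contact_force"])
f=imaging.grab_frame("wrist")
cv2.imwrite("pics/w2.png",f["img"][:,:,::-1])
E
```

```text
[ 0.5185459  -0.00474785  0.11430389] [ 0.47398766 -0.28520031 -0.05737696]
```

View pics/w2.png

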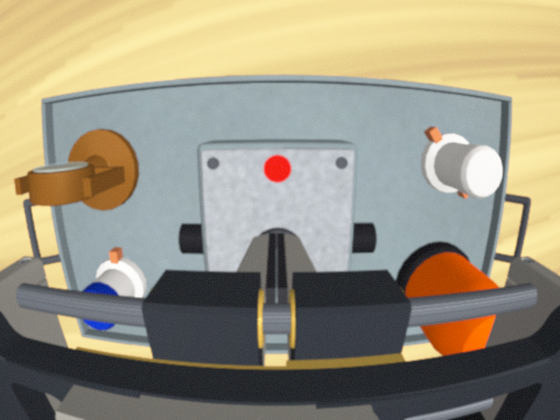

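The fingers are in line with the toggle's foot, which is hidden behind them, and everything else is in place. I'm pushing on in small steps until the stop shows as force.

Emit:
play_rows(
  motion=[
    [0, [-0.003, 0, 0], 0],
    [0, [-0.003, 0, 0], 0],
    [0, [-0.002, 0, 0], 0],
    [0, [-0.002, 0, 0], 0],
  ],
)

```text
time_s: 8.62
tool_pos: [0.5278, -0.0068, 0.1143]
orientation: [3.142, -0.001, 2.917]
contact_force: [-3.2, -0.1, 2.6]
gripper_width: 0.0004
gripper_force: 1.8
```

Emit:
play_rows(
  motion=[
    [0, [-0.002, 0, 0], 0],
    [0, [-0.002, 0, 0], 0],
  ],
)

```text
time_s: 8.78
tool_pos: [0.5316, -0.0077, 0.1141]
orientation: [3.142, -0.001, 2.917]
contact_force: [-3.1, 0.7, 0.9]
gripper_width: 0.0005
gripper_force: 1.6
```

Emit:
play_rows(
  motion=[
    [0, [-0.002, 0, 0], 0],
    [0, [-0.002, 0, 0], 0],
  ],
)

```text
time_s: 8.95
tool_pos: [0.5345, -0.0083, 0.1136]
orientation: [3.142, -0.003, 2.917]
contact_force: [-8.8, 2.1, 2.9]
gripper_width: 0.0004
gripper_force: 4.8
```

Emit:
play_rows(
  motion=[
    [0, [-0.002, 0, 0], 0],
  ],
)

```text
time_s: 9.03
tool_pos: [0.5349, -0.0084, 0.1133]
orientation: [-3.141, -0.008, 2.917]
contact_force: [-14.8, 2.5, 9.2]
gripper_width: 0.0004
gripper_force: 8.5
```

The force is climbing and the position has stalled, so it is at the stop. I'll back off, rise and check.

Emit:
play_rows(
  motion=[
    [0, [-0.001, 0, 0], 0],
    [0, [0, 0, 0], 0],
    [0, [0.015, 0, 0], 0],
    [0, [0.025, 0, 0], 0],
    [0, [0, 0, -0.035], 0],
    [0, [0, 0, -0.035], 0],
    [0, [0, 0, -0.03], 0],
    [0, [0, 0, 0], 0],
  ],
)

```text
time_s: 9.7
tool_pos: [0.5041, -0.0015, 0.2217]
orientation: [-3.141, 0.015, 2.917]
contact_force: [0.9, -0.5, -0.2]
gripper_width: 0.0003
gripper_force: 0.0
```

```bash
python3 - <<'E'
from cell import bot, imaging
import cv2,numpy as np
s=bot.sense(); print(s["tool_pos"],s["contact_force"])
a=imaging.grab_frame("scene")["img"][170:265,205:370,::-1]; b=imaging.grab_frame("wrist")["img"][::,:,::-1]
a=cv2.resize(a,(560,322),interpolation=cv2.INTER_CUBIC)
cv2.imwrite("pics/c.png",np.vstack([a,b[100:375]]))
E
```

```text
[ 0.50407516 -0.00150666  0.22171159] [ 0.92953177 -0.4561457  -0.23777451]
```

View pics/c.png

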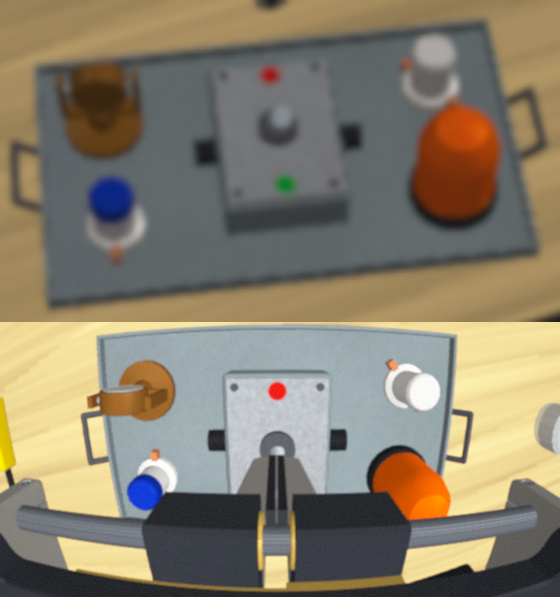

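The toggle now leans to the green side, with its tip at (282,117) in the scene part. Nothing else has shifted. Checking the angle in numbers:

```bash
python3 - <<'E'
from h import *
R,t=RT("scene")
for c in [(.5345,-.0079)]:
  for a in(.7,.8,.9,1.0):
    l=62*np.sin(a-.5)/1000;X=np.array([c[0]+l*.9764,c[1]-l*.2159,.064+.062*np.cos(a-.5)])
    q=F["scene"]["camera_matrix"]@(R@X.reshape(3,1)+t);q=(q[:2]/q[2]).ravel();print(a,(q+.4-[205,170])*3.394)
from cell import bot;s=bot.sense();print(s["tool_pos"],s["orientation"],s["joint_positions"])
E
```

```text
0.7 [279.23456809  95.5396942 ]
0.8 [280.11498755 102.38681129]
0.9 [280.9755044  109.46135676]
1.0 [281.80641771 116.68469339]
[ 0.50124153 -0.00087099  0.21609436] [-3.14145793  0.00552367  2.91666019] [-2.43264502e-01 -2.52744736e-02  1.82466515e+00 -3.43871646e-05
  1.33667677e+00 -1.58912011e+00]
```

The toggle is at the stop (1.0). Next is the beacon.

Emit:
play_rows(
  motion=[
    [0, [-0.018, 0.03, 0], 0],
    [0, [-0.018, 0.03, 0], 0],
    [0, [-0.018, 0.03, 0], 0],
    [0, [-0.018, 0.03, 0], 0],
    [0, [-0.018, 0.03, 0], 0],
    [0, [0, 0, 0], 0],
    [0, [0, 0, 0], 0],
    [0, [0, 0, 0], 0],
  ],
)

```text
time_s: 10.47
tool_pos: [0.62, 0.1255, 0.2125]
orientation: [-3.141, -0.002, 2.917]
contact_force: [-0.5, -0.2, 0.4]
gripper_width: 0.0001
gripper_force: 0.0
```

```bash
python3 - <<'E'
from cell import bot, imaging
import cv2
s=bot.sense(); print(s["tool_pos"],s["orientation"])
f=imaging.grab_frame("wrist")
cv2.imwrite("pics/w3.png",f["img"][:,:,::-1])
E
```

```text
[0.61995417 0.12546874 0.2125034 ] [-3.14060818e+00 -2.42216710e-03  2.91688679e+00]
```

View pics/w3.png

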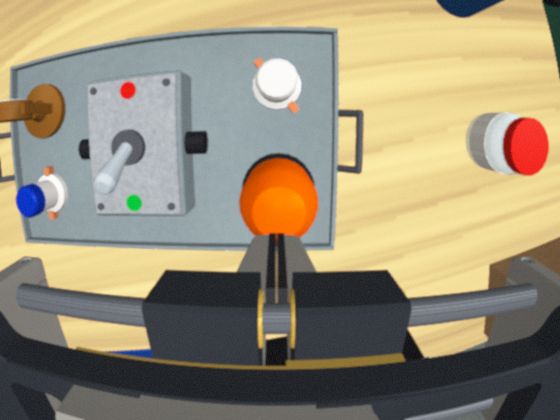

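The beacon is centred at (278,200), in line with the fingers, and the toggle lies over to the green side. I'm going down 48 mm and holding.

Emit:
play_rows(
  motion=[
    [0, [-0.001, 0.002, 0.016], 0],
    [0, [0, 0, 0.016], 0],
    [0, [0, 0, 0.016], 0],
    [0, [0, 0, 0], 0],
    [0, [0, 0, 0], 0],
    [0, [0, 0, 0], 0],
    [0, [0, 0, 0], 0],
    [0, [0, 0, 0], 0],
  ],
)

```text
time_s: 11.18
tool_pos: [0.6228, 0.1273, 0.1678]
orientation: [3.141, 0.002, 2.917]
contact_force: [-0.2, 0.6, 0.5]
gripper_width: 0.0006
gripper_force: 0.0
```

Emit:
play_rows(
  motion=[
    [0, [0, 0, 0], 0],
    [0, [0, 0, 0], 0],
    [0, [0, 0, 0], 0],
    [0, [0, 0, 0], 0],
    [0, [0, 0, 0], 0],
    [0, [0, 0, 0], 0],
    [0, [0, 0, 0], 0],
    [0, [0, 0, 0], 0],
  ],
)

```text
time_s: 11.85
tool_pos: [0.6221, 0.1275, 0.1663]
orientation: [-3.142, -0.0, 2.917]
contact_force: [0.0, -0.5, 0.1]
gripper_width: 0.0005
gripper_force: 0.0
```

Emit:
play_rows(
  motion=[
    [0, [0, 0, 0], 0],
    [0, [0, 0, 0], 0],
    [0, [0, 0, 0], 0],
    [0, [0, 0, 0], 0],
    [0, [0, 0, 0], 0],
    [0, [0, 0, 0], 0],
    [0, [0, 0, 0], 0],
    [0, [0, 0, 0], 0],
  ],
)

```text
time_s: 12.52
tool_pos: [0.6221, 0.1275, 0.1663]
orientation: [-3.142, 0.0, 2.917]
contact_force: [0.2, 0.9, 0.0]
gripper_width: 0.0004
gripper_force: 0.0
```

Emit:
play_rows(
  motion=[
    [0, [0, 0, 0], 0],
    [0, [0, 0, 0], 0],
    [0, [0, 0, 0], 0],
    [0, [0, 0, 0], 0],
    [0, [0, 0, 0], 0],
    [0, [0, 0, 0], 0],
    [0, [0, 0, 0], 0],
    [0, [0, 0, 0], 0],
  ],
)

```text
time_s: 13.18
tool_pos: [0.6221, 0.1275, 0.1663]
orientation: [3.142, -0.0, 2.917]
contact_force: [0.1, -0.2, 0.6]
gripper_width: 0.0007
gripper_force: 0.0
```

Emit:
play_rows(
  motion=[
    [0, [0, 0, 0], 0],
    [0, [0, 0, 0], 0],
    [0, [0, 0, 0], 0],
    [0, [0, 0, 0], 0],
    [0, [0, 0, 0], 0],
    [0, [0, 0, 0], 0],
    [0, [0, 0, 0], 0],
    [0, [0, 0, 0], 0],
  ],
)

```text
time_s: 13.85
tool_pos: [0.6221, 0.1275, 0.1663]
orientation: [-3.142, 0.0, 2.917]
contact_force: [-0.1, 0.7, -0.1]
gripper_width: 0.0008
gripper_force: 0.0
```

Emit:
play_rows(
  motion=[
    [0, [0, 0, -0.02], 0],
    [0, [0, 0, -0.03], 0],
    [0, [0, 0, -0.02], 0],
    [0, [0, 0, 0], 0],
    [0, [0, 0, 0], 0],
    [0, [0, 0, 0], 0],
  ],
)

```text
time_s: 14.35
tool_pos: [0.6215, 0.1275, 0.235]
orientation: [-3.141, -0.002, 2.917]
contact_force: [-0.3, 0.2, -0.5]
gripper_width: 0.0008
gripper_force: 0.0
```

```bash
python3 -c "
from cell import ticket
print(ticket.sign_off())"
```

```text
the job is handed in; nothing more can be done
None
```

The job is handed in after about 14 s of robot time: I held about 3 cm above the blue-capped fuse holder for over two seconds, pushed the toggle to its green-dot stop, then held the same way above the orange beacon shell; no loose item was touched.

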